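Lay an enclosure down in the inspection outline

TASK

Get the black stage plate ready for inspection without gripping or lifting anything. First push the round lens cap along the plate until it lies wholly outside the taped outline, still flat on the plate and with the metal enclosure still standing; then push the standing enclosure near its top so that it topples towards the middle of the outline and lies on its broad face, wholly inside the outline's outer edge. Leave the small objective and everything else where they stand.

Things in the scene. Friction and masses are not known exactly. Their poses are not given: they have to be found in the camera images.
- outline (a point): Centre of the outline of 10 mm wide white tape, on the upper face of the black plate (8 mm above the table). x runs along the outline's short side, roughly away from the robot, y along its long side, z up. Outer edge 150 mm (x) by 200 mm (y), inner edge 130 by 180 mm; no thickness. The fixed plate is 320 mm (x) by 460 mm (y), and this point is its centre.
- enclosure_center (a point): Centre of the plain aluminium enclosure: a closed box 36 mm thick (its x), 70 mm wide (its y), 130 mm tall (its z, up while it stands on its 36 x 70 mm end), about 0.3 kg; 65 mm over the plate while standing. Both broad faces are alike. It stands across one short end of the outline (outline y about +100 or -100 mm), a broad face towards the middle, turned up to 7 degrees.
- enclosure: The same enclosure; origin at the centre of the end it stands on. Pushed near the top of the broad face that looks away from the outline's middle, it tips over its opposite bottom edge, falls freely once its top has moved about 35 mm, and then lies from that edge towards the middle.
- corner0 (a point): Corner of the enclosure's 70 x 130 mm mid-plane (half-way through its thickness): -y side, at the end it stands on.
- corner1 (a point): Same mid-plane: +y side, at the end it stands on.
- corner2 (a point): Same mid-plane: -y side, at the upper end.
- corner3 (a point): Same mid-plane: +y side, at the upper end.
- lens_cap: Off-white plastic lens cap with a grey top, 50 mm diameter, 12 mm thick, 40 g, lying flat near the middle of the outline; loose. Origin at the centre of its underside, z up. There is free plate beyond both long sides of the outline (towards and away from the robot) to push it to.
- objective: Small brass microscope objective standing at the short end of the outline opposite the enclosure, 28 mm diameter, 46 mm tall, narrower at the top; origin at the centre of its underside. Must stay standing where it is.
- cleaner: White cleaner bottle, 32 mm diameter, 75 mm tall, standing near the corner of the plate that is far from the robot on its right; origin under its centre. Bystander.
- tape_roll: Paper tape roll lying flat, 64 mm outside diameter, 18 mm high, near the plate corner that is near the robot on its left; origin under its centre. Bystander.
- screwdriver: Screwdriver 130 mm long lying near the plate corner that is near the robot on its right. Bystander.
- mug: White mug, 80 mm diameter, 90 mm tall, on the table to the left, farther off than the mouse; origin under its centre. Bystander.
- mouse: Black computer mouse, 100 x 58 x 31 mm, on the table to the left; origin under its centre. Bystander.
- parts_tray: Grey open parts tray 120 x 90 x 30 mm on the table to the right; origin under its centre. Bystander.

How it is judged:
By the outcome, as a careful person would: the job done as asked, in the order asked, and still so for the second after the job is handed in, with the robot touching nothing.
It also fails if it takes over 48 s, if anything falls off the work surface, if the arm or the gripper's body presses on something with over 40 N, if the wrist force passes 120 N, or if a joint passes its speed limit or range.

ROBOT

A 7-joint arm with a two-finger parallel gripper is mounted at the origin on the work surface. World frame = base frame: x ahead of the robot, y to its left, z up, the work surface at z = 0. Lengths are in m, angles in rad, forces in N, time in s.
With the tool pointing down it reaches from about 0.425 to 0.95 m from the base axis. Payload 16.7 kg.
Tool frame: the origin (TCP) lies between the finger pads; the fingertips stand 17 mm ahead of it and the grasp point (between the pads) lies 2 mm behind it (tcp_to_tips is the distance from the TCP to the fingertips, in m); y points along the fingers, x is the direction in which the jaws open and shut, and the axes are right-handed (so a half turn about y gives the same grasp; the last joint's range is limited). The gripper opens to 94 mm and grips with 3 to 60 N. Pads are 16 mm wide; open, the fingers measure 119 mm over their backs; the gripper's body (75 mm by 177 mm) begins 78 mm behind the grasp point.
Start: joints at [-1.373, 0.426, 0.074, 1.606, -0.034, 1.111, -0.067], TCP at [0.23, 0.635, 0.222] pointing down, gripper open.
Joint ranges: [-2.85, 2.85], [-0.5, 2.14], [-1.23, 1.37], [0.21, 2.46], [-1.02, 4.16], [0.16, 2.05], [-2.73, 2.73]. Speed limits (rad/s): [1.89, 1.89, 2.39, 2.39, 3.01, 3.01, 3.01].

INTERFACE

Orientations are given as a unit quaternion [x, y, z, w].
In Python, from rig import read_state, get_image, calibration, finish_job, tcp_to_tips gives the robot as it stands.
- The arm moves only by the tool drive_tool, never from a script. Its argument "series" is a list of rows, each a list of 7 numbers: the shift along the world's x, y, z as a fraction of full scale, then the turn, a rotation vector about the world's x, y, z as a fraction of full scale, then the opening, from -1 (shut) to 1 (fully open). A call has 1 to 10 rows; each row shifts and turns the commanded pose from where the row before left it; what a row does not reach is not made up. Full scale, the value 1, is 0.025 m for a shift and 0.08 rad for a turn. A row lasts 1/12 s, in which the tool goes at most 41.7 mm and 7.16 degrees, less where a joint would pass 70% of its speed; a pose out of reach is approached as far as the arm can. A call with a number of a shift or a turn outside -1 to 1 is refused whole. A call with a gripper value outside its range is refused whole. The fingers move at their own pace and stop on an object; the grip force is fixed at half the most. Time passes only in rows, so rows that do not move let the fingers close. It gives the time, the measured TCP pose, the force and the opening at its end, in the units of the state.
- read_state(): the state, without advancing time (a new reading comes with each control period).
- get_image(name): name is "scene" or "top" or "wrist"; returns the picture (384x512x3 uint8, red, green, blue); there is no depth.
- calibration(name): a dict with "camera_matrix" (3x3 intrinsics, pixels), "pose" (4x4, takes a point from camera to world coordinates); the wrist camera has in their place "mount" (4x4, takes a point from camera to tool coordinates, whose origin is the TCP and whose axes are the tool frame's). Camera axes: x right, y down, z forward; pixel columns grow to the right and rows downward; lengths in m; the calibration is good to about 2 mm. A picture is of the moment at which its call begins: read the wrist's pose just before it. calibration takes no time and is no camera call.
- finish_job(): hands the job in, once; it reports no verdict.
The state is a dict: "time": time; "joint_pos": joint angles; "joint_vel": joint speeds; "tau": joint torques, N m; "ee_pos": TCP position; "tool_rot": TCP orientation; "contact_force": force on the tool from outside, world axes, zero at the start; "torque": the same for the moment, N m; "finger_gap": opening from 0.0 (shut) to 1.0 (fully open).
Only numpy, scipy, OpenCV 4.12 (cv2) and the standard library are available. Lean on these libraries where they do the work, as an engineer would, in place of code of your own. Each camera call takes 0.05 s, during which the arm holds its last target. There are 200 camera calls.

## Working session

There is one attempt and no reset: what is moved stays moved. The work goes in short steps, Python scripts to look and compute and a tool call to move; the robot and the scene stay as the last step left them, time stands still between calls to the robot, and variables do not carry over. Pictures are saved under pics/ and viewed, on a budget of 10 in all, crops included, one or two more only if the job needs it, and the job is handed in when it is done.

Besides the shell and the picture viewer there is one more tool, called after "Emit:" as name(argument=value, ...), one argument or row to a line, values as JSON. drive_tool: Moves the arm, as the interface text tells. Its arguments: {"type":"object","properties":{"series":{"type":"array"}},"required":["series"]}

```bash
mkdir -p pics
python3 - <<'E'
from rig import *
import cv2,numpy as np
np.set_printoptions(precision=4,suppress=True)
for n in("top","scene"):
    im=get_image(n); cv2.imwrite(f"pics/{n}0.png",im[:,:,::-1])
    c=calibration(n); print(n,np.array(c["camera_matrix"]),np.array(c["pose"]))
s=read_state(); print(s["time"],s["ee_pos"],s["tool_rot"],s["contact_force"],s["finger_gap"],tcp_to_tips)
E
```

```text
top [[422.5568   0.     257.3845]
 [  0.     422.5568 193.8263]
 [  0.       0.       1.    ]] [[ 0.01   -0.9949  0.0999  0.3943]
 [-0.9996 -0.0126 -0.0252  0.0245]
 [ 0.0264 -0.0996 -0.9947  1.4038]
 [ 0.      0.      0.      1.    ]]
scene [[393.5953   0.     250.1558]
 [  0.     393.5953 190.1845]
 [  0.       0.       1.    ]] [[ 0.5024  0.6155 -0.6072  1.2993]
 [ 0.8646 -0.3615  0.3489 -0.422 ]
 [-0.0048 -0.7003 -0.7138  1.0148]
 [ 0.      0.      0.      1.    ]]
0.1 [0.23   0.6342 0.2218] [ 0.5792  0.4056 -0.4062 -0.5787] [-0.3175  0.2552  0.8434] 0.9984537714242688 0.017
```

View pics/top0.png

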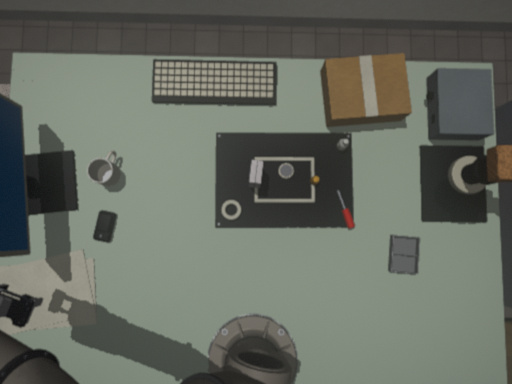

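View pics/scene0.png

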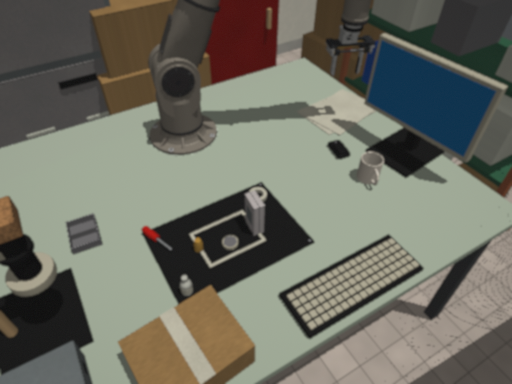

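The top view shows the enclosure at the left (+y) end around (256,174), the cap at (287,171), the objective at (316,180) and the outline spanning about (255..314, 158..201). I'll zoom in on both views.

```bash
cat > h.py <<'E'
import numpy as np,cv2
from rig import *
np.set_printoptions(precision=4,suppress=True)
def ray(n,u,v,z):
    c=calibration(n);K=np.array(c["camera_matrix"]);P=np.array(c["pose"])
    d=P[:3,:3]@np.linalg.inv(K)@[u,v,1];return P[:3,3]+d*(z-P[2,3])/d[2]
def proj(n,p,P=None):
    c=calibration(n);K=np.array(c["camera_matrix"]);P=np.array(c["pose"]) if P is None else P
    q=(np.atleast_2d(p)-P[:3,3])@P[:3,:3]@K.T;return q[:,:2]/q[:,2:]
def crop(im,x0,y0,w,h,s,f):
    cv2.imwrite(f,cv2.resize(im[y0:y0+h,x0:x0+w],None,fx=s,fy=s,interpolation=cv2.INTER_CUBIC)[:,:,::-1])
E
python3 - <<'E'
from h import *
a=cv2.imread("pics/top0.png")[:,:,::-1];b=cv2.imread("pics/scene0.png")[:,:,::-1]
crop(a,210,128,150,104,5,"pics/topc.png");crop(b,180,180,100,80,7,"pics/scenec.png")
# plate: dark region corners in top
g=cv2.cvtColor(a,cv2.COLOR_RGB2GRAY); r=g[125:236,208:362]
m=(r<60).astype(np.uint8); cs=cv2.findContours(m,cv2.RETR_EXTERNAL,cv2.CHAIN_APPROX_NONE)[0]
c=max(cs,key=cv2.contourArea); R=cv2.minAreaRect(c); B=cv2.boxPoints(R)+[208,125]
print(B); W=np.array([ray("top",*p,.008) for p in B]); print(W,W.mean(0),np.linalg.norm(np.diff(W,axis=0),axis=1))
from scipy.spatial.transform import Rotation as Ro
s=read_state(); print(Ro.from_quat(s["tool_rot"]).as_matrix()); print(np.array(calibration("wrist")["mount"]))
E
```

```text
[[217. 226.]
 [217. 133.]
 [352. 133.]
 [352. 226.]]
[[ 0.4265  0.1209  0.008 ]
 [ 0.7382  0.1269  0.008 ]
 [ 0.7458 -0.3296  0.008 ]
 [ 0.4313 -0.3257  0.008 ]] [ 0.5855 -0.1019  0.008 ] [0.3118 0.4566 0.3145]
[[ 0.3409 -0.0003 -0.9401]
 [ 0.9401 -0.0011  0.3409]
 [-0.0011 -1.     -0.0001]]
[[ 1.      0.0003  0.0011 -0.0011]
 [-0.001  -0.2499  0.9683 -0.1627]
 [ 0.0005 -0.9683 -0.2499  0.0725]
 [ 0.      0.      0.      1.    ]]
```

View pics/topc.png

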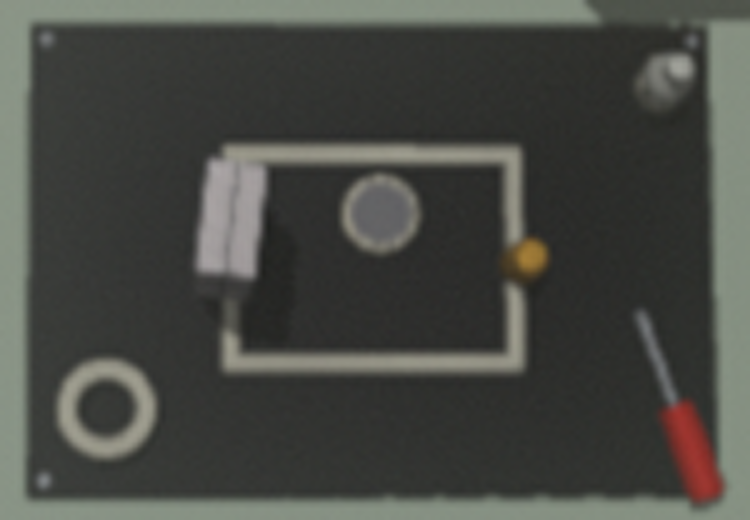

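View pics/scenec.png

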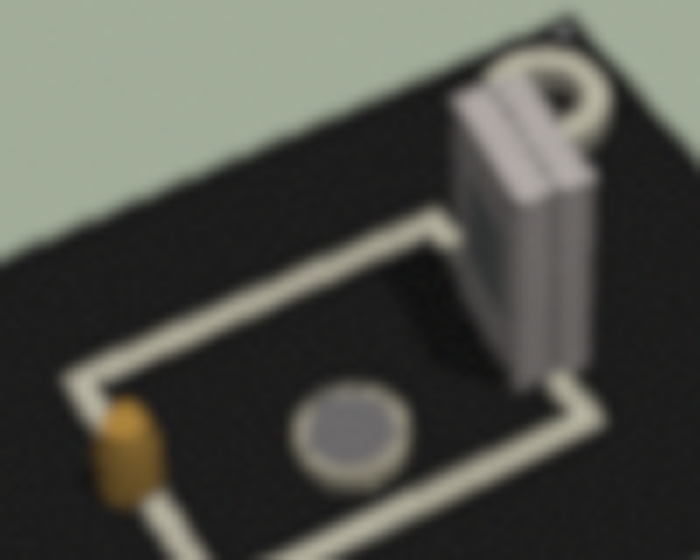

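The crops show:
- **Top crop:** enclosure top face corners near (208,158), (268,165), (257,280), (196,273); cap centre (380,213); objective top (532,258); outline outer corners (223,144), (522,144), (524,374), (221,372).
- **Scene crop:** outer corners near (436,205), (62,378), (607,420), and the enclosure's outer-far bottom near (590,375).

Run:
```python
from h import *
def T(u,v,z): return ray("top",(u+.5)/5-.5+210,(v+.5)/5-.5+128,z)
def S(u,v,z): return ray("scene",(u+.5)/7-.5+180,(v+.5)/7-.5+180,z)
C=np.array([T(*p,.008) for p in[(223,144),(522,144),(524,374),(221,372)]])
print("outline",C[:,:2],C.mean(0),np.linalg.norm(np.roll(C,-1,0)-C,axis=1))
o=C.mean(0); ey=(C[0]+C[3]-C[1]-C[2]);ey/=np.linalg.norm(ey);ex=np.array([ey[1],-ey[0],0]);print("ex,ey",ex,ey)
loc=lambda p:np.stack([(p-o)@ex,(p-o)@ey],-1)
E_=np.array([T(*p,.138) for p in[(208,158),(268,165),(257,280),(196,273)]])
print("encl top",E_[:,:2],E_.mean(0),np.linalg.norm(np.roll(E_,-1,0)-E_,axis=1),"loc",loc(E_),loc(E_.mean(0)))
print("yaw deg of width axis",np.degrees(np.arctan2(*( (E_[0]+E_[1]-E_[2]-E_[3])[[1,0]]))))
cap=T(380,213,.020);print("cap",cap,loc(cap)); ob=T(532,258,.054);print("obj",ob,loc(ob))
C2=np.array([S(*p,.008) for p in[(607,420),(436,205),(62,378)]]);print("scene corners far-left, near-left, near-right",C2[:,:2],loc(C2))
E2=np.array([S(*p,.138) for p in[(597,178),(525,198),(450,95),(512,70)]]);print("scene encl top",E2[:,:2],E2.mean(0),loc(E2.mean(0)))
print("cap scene",S(352,425,.020),loc(S(352,425,.020)))
```

```text
outline [[ 0.6604  0.0011]
 [ 0.6634 -0.2   ]
 [ 0.5083 -0.2008]
 [ 0.5072  0.0007]] [ 0.5848 -0.0998  0.008 ] [0.2011 0.1551 0.2016 0.1532]
ex,ey [0.9999 0.0103 0.    ] [-0.0103  0.9999  0.    ]
encl top [[ 0.6268  0.0123]
 [ 0.6231 -0.0242]
 [ 0.5526 -0.0182]
 [ 0.5564  0.0187]] [ 0.5897 -0.0029  0.138 ] [0.0367 0.0707 0.0371 0.0707] loc [[ 0.0432  0.1116]
 [ 0.0391  0.0751]
 [-0.0313  0.0819]
 [-0.0272  0.1188]] [0.0059 0.0969]
yaw deg of width axis -5.0600101399251916
cap [ 0.6133 -0.1034  0.02  ] [ 0.0284 -0.0039]
obj [ 0.5798 -0.1989  0.054 ] [-0.006 -0.099]
scene corners far-left, near-left, near-right [[ 0.6598  0.0036]
 [ 0.506   0.0006]
 [ 0.5118 -0.201 ]] [[ 0.0761  0.1026]
 [-0.0778  0.1011]
 [-0.074  -0.1005]]
scene encl top [[ 0.6299  0.0133]
 [ 0.6242 -0.0193]
 [ 0.5547 -0.0167]
 [ 0.5553  0.0148]] [ 0.591 -0.002  0.138] [0.0072 0.0977]
cap scene [ 0.6118 -0.1019  0.02  ] [ 0.027  -0.0024]
```

Both views agree within about 2 mm. The sizes come out as 201 x 154 mm for the outline and 71 x 37 mm for the enclosure.

| Item | Position (m) | Note |
|---|---|---|
| Outline centre | (0.585, -0.100) | |
| Enclosure | (0.590, -0.002) | yaw about -5° |
| Cap | (0.6125, -0.1027) | |

The plan is to push the cap in +x by about 90 mm with the fingers shut.

Emit:
drive_tool(
  series=[
    [0.65,-1,0,0,0,-0.75,-1],
    [0.65,-1,0,0,0,-0.75,-1],
    [0.65,-1,0,0,0,-0.75,-1],
    [0.65,-1,0,0,0,-0.75,-1],
    [0.65,-1,0,0,0,-0.75,-1],
    [0.65,-1,0,0,0,-0.75,-1],
    [0.65,-1,0,0,0,-0.75,-1],
    [0.65,-1,0,0,0,-0.75,-1],
    [0.65,-1,0,0,0,-0.75,-1],
    [0.65,-1,0,0,0,-0.75,-1],
  ],
)

```text
time: 0.93
ee_pos: [0.393, 0.3831, 0.2223]
tool_rot: [0.673, 0.216, -0.216, -0.673]
contact_force: [0.5, 0.2, 0.1]
finger_gap: 0.326
```

Emit:
drive_tool(
  series=[
    [0.6,-1,0,0,0,-0.75,-1],
    [0.6,-1,0,0,0,-0.75,-1],
    [0.6,-1,0,0,0,-0.75,-1],
    [0.6,-1,0,0,0,-0.75,-1],
    [0.6,-1,0,0,0,-0.75,-1],
    [0.6,-1,0,0,0,-0.75,-1],
    [0.6,-1,0,0,0,-0.75,-1],
    [0.6,-1,0,0,0,-0.75,-1],
    [0.6,-1,0,0,0,-0.75,-1],
    [0.6,-1,0,0,0,-0.75,-1],
  ],
)

```text
time: 1.77
ee_pos: [0.5429, 0.1332, 0.2224]
tool_rot: [-0.707, -0.007, 0.007, 0.707]
contact_force: [-0.3, 0.7, -0.2]
finger_gap: 0.009
```

Emit:
drive_tool(
  series=[
    [0,-1,0,0,0,0,-1],
    [0,-1,0,0,0,0,-1],
    [0,-1,0,0,0,0,-1],
    [0,-1,0,0,0,0,-1],
    [0,-1,0,0,0,0,-1],
    [0,-1,0,0,0,0,-1],
    [0,-1,0,0,0,0,-1],
    [0,-1,0,0,0,0,-1],
    [0,-1,0,0,0,0,-1],
    [0,0,0,0,0,0,-1],
  ],
)

```text
time: 2.6
ee_pos: [0.5419, -0.0954, 0.2226]
tool_rot: [0.708, 0.006, -0.006, -0.707]
contact_force: [-0.5, -0.9, -1.3]
finger_gap: 0.006
```

Emit:
drive_tool(
  series=[
    [0,-0.3,-1,0,0,0,-1],
    [0,0,-1,0,0,0,-1],
    [0,0,-1,0,0,0,-1],
    [0,0,-1,0,0,0,-1],
    [0,0,-1,0,0,0,-1],
    [0,0,-1,0,0,0,-1],
    [0,0,-0.8,0,0,0,-1],
    [0,0,-0.5,0,0,0,-1],
    [0,0,-0.3,0,0,0,-1],
    [0,0,0,0,0,0,-1],
  ],
)

```text
time: 3.43
ee_pos: [0.542, -0.0978, 0.0314]
tool_rot: [0.707, 0.007, -0.009, -0.707]
contact_force: [-1.1, 0.5, -1.1]
finger_gap: 0.006
```

Run:
```python
from h import *
a=get_image("top");b=get_image("wrist");cv2.imwrite("pics/top1.png",a[:,:,::-1])
A=cv2.resize(a[138:218,240:330],(450,400),interpolation=cv2.INTER_CUBIC);B=cv2.resize(b,(350,262))
B=cv2.copyMakeBorder(B,0,138,0,0,cv2.BORDER_CONSTANT)
cv2.imwrite("pics/c1.png",np.hstack([A,B])[:,:,::-1]);print(read_state()["ee_pos"],read_state()["contact_force"])
```

```text
[ 0.5429 -0.0981  0.0331] [ 0.1604  0.684  -0.9241]
```

View pics/c1.png

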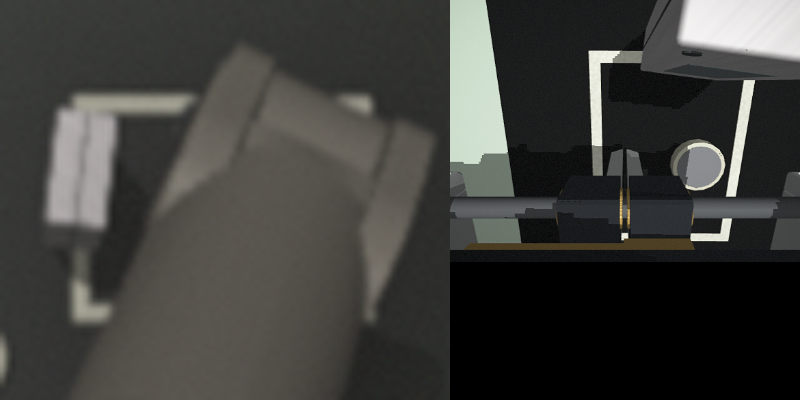

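The wrist view (right pane) shows the cap at about (697,165), undisturbed and right of the shut fingers at about x=624. The enclosure is standing at the top right. I'll compute the cap position in the tool frame.

Run:
```python
from h import *
from scipy.spatial.transform import Rotation as Ro
s=read_state();b=get_image("wrist");cv2.imwrite("pics/w1.png",b[:,:,::-1])
c=calibration("wrist");K=np.array(c["camera_matrix"]);T=np.eye(4);T[:3,:3]=Ro.from_quat(s["tool_rot"]).as_matrix();T[:3,3]=s["ee_pos"]
P=T@np.array(c["mount"]);print(s["ee_pos"],T[:3,:3])
hsv=cv2.cvtColor(b,cv2.COLOR_RGB2HSV); g=cv2.cvtColor(b,cv2.COLOR_RGB2GRAY)
m=(g>70).astype(np.uint8); m[:,:310]=0;m[:190]=0
n,l,st,ce=cv2.connectedComponentsWithStats(m)
k=l[241,361];print(st[k],ce[k])
u,v=st[k][0]+st[k][2]/2-.5,st[k][1]+st[k][3]/2-.5
for uv in((u,v),(361,241)):
    d=P[:3,:3]@np.linalg.inv(K)@[*uv,1];w=P[:3,3]+d*(.018-P[2,3])/d[2];print(uv,w,T[:3,:3].T@(w-T[:3,3]))
```

```text
[ 0.5429 -0.0981  0.0331] [[ 0.9997  0.0005 -0.0228]
 [ 0.0228  0.      0.9997]
 [ 0.0005 -1.     -0.    ]]
[ 322  204   80   75 4437] [361.7794 240.0435]
(np.float64(361.5), np.float64(241.0)) [ 0.6128 -0.1032  0.018 ] [ 0.0697  0.0151 -0.0067]
(361, 241) [ 0.6125 -0.1032  0.018 ] [ 0.0694  0.0151 -0.0067]
```

The wrist estimate for the cap, (0.613, -0.103), agrees with the first one. I'll shift y by -5 mm, lower by 5 mm, then push in +x.

Emit:
drive_tool(
  series=[
    [0,-0.2,-0.2,0,0,-0.2,-1],
    [0,0,0,0,0,0,-1],
    [0.3,0,0,0,0,0,-1],
    [0.3,0,0,0,0,0,-1],
    [0.3,0,0,0,0,0,-1],
    [0.3,0,0,0,0,0,-1],
    [0,0,0,0,0,0,-1],
  ],
)

```text
time: 4.17
ee_pos: [0.5745, -0.1027, 0.0276]
tool_rot: [0.707, 0.003, -0.002, -0.707]
contact_force: [0.1, 0.3, -0.8]
finger_gap: 0.004
```

Emit:
drive_tool(
  series=[
    [0.2,0,0,0,0,0,-1],
    [0.25,0,0,0,0,0,-1],
    [0.25,0,0,0,0,0,-1],
    [0.25,0,0,0,0,0,-1],
    [0.25,0,0,0,0,0,-1],
    [0.25,0,0,0,0,0,-1],
    [0.25,0,0,0,0,0,-1],
    [0,0,0,0,0,0,-1],
  ],
)

```text
time: 4.83
ee_pos: [0.6164, -0.1029, 0.0275]
tool_rot: [0.707, 0.003, -0.002, -0.707]
contact_force: [0.5, 0.3, 0.8]
finger_gap: 0.003
```

```bash
cat >> h.py <<'E'
from scipy.spatial.transform import Rotation as Ro
def wpose():
    s=read_state();T=np.eye(4);T[:3,:3]=Ro.from_quat(s["tool_rot"]).as_matrix();T[:3,3]=s["ee_pos"]
    return s,T@np.array(calibration("wrist")["mount"])
def wray(P,u,v,z):
    d=P[:3,:3]@np.linalg.inv(np.array(calibration("wrist")["camera_matrix"]))@[u,v,1];return P[:3,3]+d*(z-P[2,3])/d[2]
def cap(f=None):
    # grey top / off-white disc in the wrist view: component of roughly round shape and the right area
    s,P=wpose();b=get_image("wrist")
    if f: cv2.imwrite(f,b[:,:,::-1])
    m=(cv2.cvtColor(b,cv2.COLOR_RGB2GRAY)>70).astype(np.uint8);m[:120]=0
    n,l,st,ce=cv2.connectedComponentsWithStats(m)
    for q,c in zip(st[1:],ce[1:]):
        if 1500<q[4]<9000 and .7<q[2]/q[3]<1.5: print(q,c,wray(P,*c,.018))
    print(s["time"],s["ee_pos"],s["contact_force"])
E
python3 -c "from h import *;cap('pics/w2.png')"
```

```text
4.8333 [ 0.6164 -0.1029  0.0275] [0.4842 0.3302 0.7761]
```

View pics/w2.png

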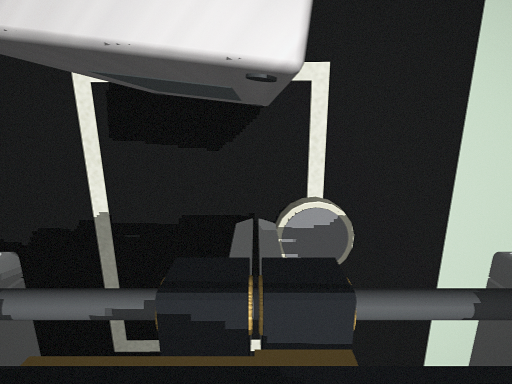

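The cap, centred near (315,236), is against the fingers and on the far tape line, and it's flat. I'll continue the push.

Emit:
drive_tool(
  series=[
    [0.2,0,0,0,0,0,-1],
    [0.25,0,0,0,0,0,-1],
    [0.25,0,0,0,0,0,-1],
    [0.25,0,0,0,0,0,-1],
    [0.25,0,0,0,0,0,-1],
    [0.25,0,0,0,0,0,-1],
    [0.25,0,0,0,0,0,-1],
    [0.25,0,0,0,0,0,-1],
    [0,0,0,0,0,0,-1],
  ],
)

```text
time: 5.63
ee_pos: [0.6651, -0.1029, 0.0274]
tool_rot: [0.707, 0.003, -0.002, -0.707]
contact_force: [-0.4, 1.6, -0.4]
finger_gap: 0.003
```

```bash
python3 -c "from h import *;cap('pics/w3.png')"
```

```text
[ 258  196   97   79 4762] [307.1852 231.2184] [ 0.6975 -0.1002  0.018 ]
5.6333 [ 0.6651 -0.1029  0.0274] [-0.4231  1.5814 -0.4426]
```

View pics/w3.png

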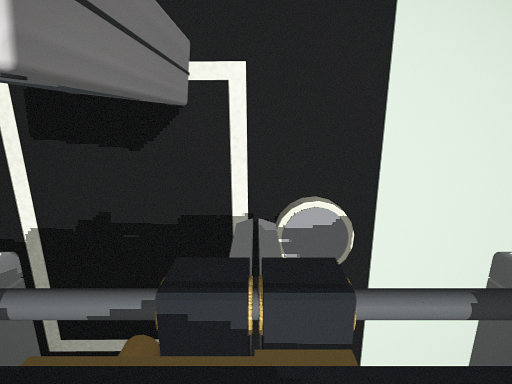

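The cap centre is near (315,235). Its edge at 277 is clear of the tape's outer edge at about 248 (roughly 19 mm), and its far edge at 354 is inside the plate edge at about 373 (roughly 13 mm). The enclosure is still standing. Next I back off, rise, and go to the enclosure's outer side with the jaws partly open, turned -5°.

Emit:
drive_tool(
  series=[
    [-0.5,0,0,0,0,0,-1],
    [-0.2,0,0.5,0,0,0,-1],
    [0,0,1,0,0,0,-1],
    [0,0,1,0,0,0,-1],
    [0,0,1,0,0,0,-1],
    [0,0,1,0,0,0,-1],
    [0,0,1,0,0,0,-1],
    [0,0,1,0,0,0,-1],
    [0,0,1,0,0,0,-1],
    [0,0,0,0,0,0,-1],
  ],
)

```text
time: 6.52
ee_pos: [0.6479, -0.1039, 0.2209]
tool_rot: [-0.707, -0.004, -0.0, 0.707]
contact_force: [0.8, -0.9, -0.3]
finger_gap: 0.004
```

Emit:
drive_tool(
  series=[
    [-0.3,0.9,0,0,0,-0.3,-0.3],
    [-0.3,0.9,0,0,0,-0.3,-0.3],
    [-0.3,0.9,0,0,0,-0.3,-0.3],
    [-0.3,0.9,0,0,0,-0.3,-0.3],
    [-0.3,0.9,0,0,0,0,-0.3],
    [-0.2,0.9,0,0,0,0,-0.3],
    [0,0.9,0,0,0,0,-0.3],
    [0,0,0,0,0,0,-0.3],
  ],
)

```text
time: 7.18
ee_pos: [0.6032, 0.0595, 0.2153]
tool_rot: [-0.706, 0.03, -0.03, 0.707]
contact_force: [0.1, 0.6, -0.8]
finger_gap: 0.349
```

Run:
```python
from h import *
s,P=wpose();b=get_image("wrist");cv2.imwrite("pics/w4.png",b[:,:,::-1])
print(s["time"],s["ee_pos"],s["contact_force"],s["finger_gap"],Ro.from_quat(s["tool_rot"]).as_matrix()); np.save("P4.npy",P)
```

```text
7.1833 [0.6032 0.0595 0.2153] [ 0.1344  0.5776 -0.8225] 0.34937115179771727 [[ 0.9965 -0.0003  0.0841]
 [-0.0841  0.002   0.9965]
 [-0.0004 -1.      0.002 ]]
```

View pics/w4.png

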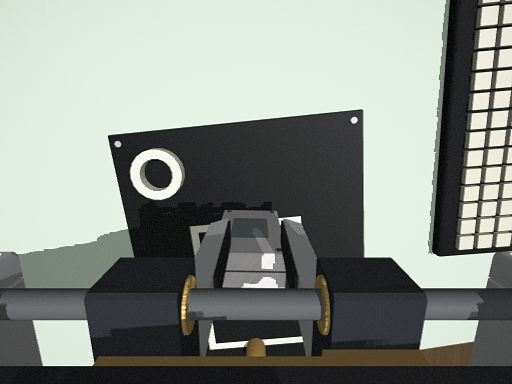

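The enclosure's top is centred between the fingers (about x 225–285, fingers 205–310), with the tool on its outer side. I'll centre by -7.5 mm in x and descend to TCP z 0.125.

Emit:
drive_tool(
  series=[
    [-0.3,0,-0.8,0,0,0,-0.3],
    [0,0,-1,0,0,0,-0.3],
    [0,0,-1,0,0,0,-0.3],
    [0,0,-0.6,0,0,0,-0.3],
    [0,0,-0.2,0,0,0,-0.3],
    [0,0,0,0,0,0,-0.3],
  ],
)

```text
time: 7.73
ee_pos: [0.5957, 0.0535, 0.1244]
tool_rot: [0.707, -0.032, 0.031, -0.706]
contact_force: [1.1, -0.6, 0.5]
finger_gap: 0.347
```

Emit:
drive_tool(
  series=[
    [-0.03,-0.4,0,0,0,0,-0.3],
    [-0.03,-0.4,0,0,0,0,-0.3],
    [-0.01,-0.15,0,0,0,0,-0.3],
    [-0.01,-0.15,0,0,0,0,-0.3],
    [-0.01,-0.15,0,0,0,0,-0.3],
    [-0.01,-0.15,0,0,0,0,-0.3],
    [-0.01,-0.15,0,0,0,0,-0.3],
    [0,0,0,0,0,0,-0.3],
  ],
)

```text
time: 8.4
ee_pos: [0.5935, 0.015, 0.1251]
tool_rot: [0.706, -0.032, 0.032, -0.706]
contact_force: [0.1, 0.4, 0.2]
finger_gap: 0.35
```

Emit:
drive_tool(
  series=[
    [-0.01,-0.15,0,0,0,0,-0.3],
    [-0.01,-0.15,0,0,0,0,-0.3],
    [-0.01,-0.15,0,0,0,0,-0.3],
    [-0.01,-0.15,0,0,0,0,-0.3],
    [-0.01,-0.15,0,0,0,0,-0.3],
    [-0.01,-0.15,0,0,0,0,-0.3],
    [-0.01,-0.15,0,0,0,0,-0.3],
    [-0.01,-0.15,0,0,0,0,-0.3],
    [0,0,0,0,0,0,-0.3],
    [0,0,0,0,0,0,-0.3],
  ],
)

```text
time: 9.23
ee_pos: [0.5916, -0.0145, 0.125]
tool_rot: [-0.706, 0.032, -0.032, 0.706]
contact_force: [-0.2, 0.8, 0.0]
finger_gap: 0.355
```

Run:
```python
from h import *
b=get_image("scene");cv2.imwrite("pics/s2.png",b[:,:,::-1]);crop(b,150,170,140,100,5,"pics/s2c.png");print(read_state()["ee_pos"])
```

```text
[ 0.5916 -0.0141  0.125 ]
```

View pics/s2c.png

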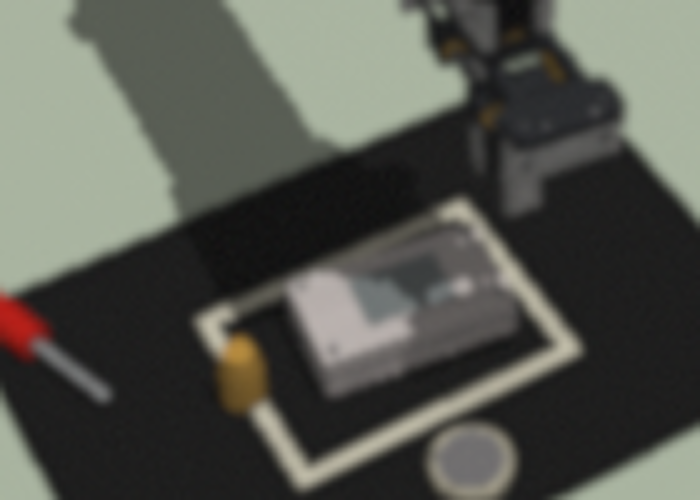

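The enclosure has toppled and lies on its broad face inside the outline, from about (285,280) to (520,340). The cap at (472,460) is outside the tape and the objective is standing. I'll retreat clear and check from the top.

Emit:
drive_tool(
  series=[
    [0,0.5,0.5,0,0,0,-0.3],
    [0,1,1,0,0,0,-0.3],
    [0,1,1,0,0,0,-0.3],
    [0,1,1,0,0,0,-0.3],
    [0,1,1,0,0,0,-0.3],
    [-0.5,1,0,0,0,0,-0.3],
    [-0.5,1,0,0,0,0,-0.3],
    [-0.5,1,0,0,0,0,-0.3],
    [-0.5,1,0,0,0,0,-0.3],
    [-0.5,1,0,0,0,0,-0.3],
  ],
)

```text
time: 10.12
ee_pos: [0.5281, 0.2248, 0.2376]
tool_rot: [-0.706, 0.031, -0.031, 0.707]
contact_force: [0.4, 0.4, 0.3]
finger_gap: 0.347
```

Emit:
drive_tool(
  series=[
    [-0.3,1,0,0,0,0,-0.3],
    [-0.3,1,0,0,0,0,-0.3],
    [-0.3,1,0,0,0,0,-0.3],
    [-0.3,1,0,0,0,0,-0.3],
    [0,0,0,0,0,0,-0.3],
  ],
)

```text
time: 10.53
ee_pos: [0.4966, 0.329, 0.2371]
tool_rot: [-0.706, 0.03, -0.029, 0.707]
contact_force: [-0.9, 0.5, -0.4]
finger_gap: 0.347
```

Run:
```python
from h import *
b=get_image("top");cv2.imwrite("pics/t2.png",b[:,:,::-1]);crop(b,210,128,150,104,5,"pics/t2c.png");print(read_state()["ee_pos"],read_state()["contact_force"])
```

```text
[0.4976 0.3264 0.2371] [ 0.7205  0.0688 -0.7181]
```

View pics/t2c.png

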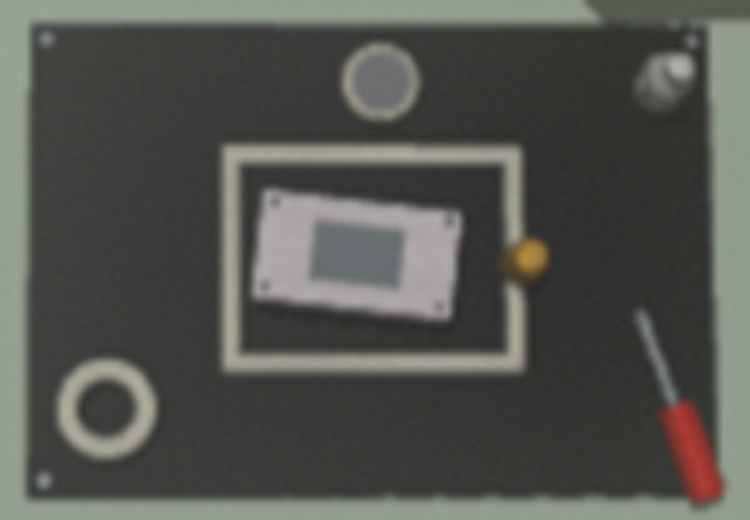

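The top crop confirms the result:
- **Cap:** centred at (380,82), lower edge at about 120 against the tape's outer edge at 144.
- **Enclosure:** flat, spanning (252..462, 188..322), inside the inner edge of the tape.
- **Objective:** unmoved at (532,258).
- **Bystanders on the plate:** unmoved.

```bash
python3 -c "
from rig import *;print(finish_job())"
```

```text
the job is handed in; nothing more can be done
None
```

The job is done and handed in at about 10.5 s of robot time; no verdict was reported. With the fingers shut, I pushed the lens cap about 90 mm away from the robot. I then pushed the enclosure near its top with the jaws partly open, and it toppled towards the middle.

My last checks, from the top and scene cameras with the arm withdrawn for the top view, showed:
- **Lens cap:** flat on the plate, about 15 mm outside the outline and about 12 mm or more from the plate edge. The enclosure was still standing when the cap came to rest.
- **Enclosure:** lying on its broad face, wholly inside the inner edge of the tape.
- **Everything else:** the objective, cleaner, tape roll and screwdriver are where they stood. I did not look at the mug, mouse or parts tray again, but the arm's path stayed well clear of them.
- **Forces:** readings at the end of each move stayed under 2 N.

No check failed. The two camera estimates agreed within about 2 mm. One automatic cap detection found nothing, so I judged that picture by eye.

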